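# Refit the battery pack of a rugged handheld until its latch snaps

### The arm

A 6-joint arm with a two-finger parallel gripper is mounted at the origin on the work surface. World frame = base frame: x ahead of the robot, y to its left, z up, the work surface at z = 0. Lengths are in m, angles in degrees, forces in N, time in s.
With the tool pointing down it reaches from about 0.325 to 0.85 m from the base axis. Payload 15.5 kg.
Tool frame: the origin (TCP) lies midway between the tips of the shut fingers; the grasp point (between the pads) lies 19 mm behind it; y points along the fingers, x is the direction in which the jaws open and shut, and the axes are right-handed (so a half turn about y gives the same grasp; the last joint's range is limited). The gripper opens to 91 mm and grips with 3 to 60 N. Pads are 32 mm wide; open, the fingers measure 118 mm over their backs; the gripper's body (76 mm by 178 mm) begins 60 mm behind the grasp point.
Start: joints at [-75.258, 28.281, 77.091, -0, 74.628, -5.472], TCP at [0.216, -0.587, 0.214] pointing down, gripper open.
Joint ranges: [-166.48, 166.48], [-47.26, 123.95], [12.59, 153.08], [-70.14, 250.14], [6.76, 159.57], [-176.63, 176.63]. Speed limits (degrees/s): [108.29, 108.29, 147.25, 172.46, 172.46, 172.46].

### API

Orientations are given as a 3x3 rotation matrix whose columns are the frame's x, y, z axes.
In Python, from bench import ctrl gives the robot as it stands. The module is installed in compiled form; this text tells all that it offers. Calls block until the motion is done:
- ctrl.goto(position, orientation): joint-space move of the TCP to a pose.
- ctrl.move_l(position, vel=0.15, ori=None, contact_N=None): straight line of the TCP; ori=None keeps the orientation; vel is the mean speed in m/s. With contact_N (N) it stops when the force on the tool has changed by that much, and returns True; else False.
- ctrl.movej(angles): joint-space move.
- ctrl.command_gripper(opening): opening from 0.0 (shut) to 1.0 (fully open); the grip force is fixed at half the most; returns when the fingers have stopped.
- ctrl.sleep(seconds).
- ctrl.ik(position, orientation): joint angles nearest the present ones, or None.
- ctrl.read_camera(name): name is "scene" or "top"; returns the picture (480x640x3 uint8, blue, green, red); there is no depth.
- ctrl.camera_params(name): a dict with "fx", "fy", "cx", "cy" (pixels), "pose" (4x4, takes a point from camera to world coordinates). Camera axes: x right, y up, looking along -z (the intrinsics and any distortion apply to the point x, -y, -z); pixel columns grow to the right and rows downward; lengths in m; the calibration is good to about 2 mm. A picture is of the moment at which its call begins. camera_params takes no time and is no camera call.
A pose or a line that the arm cannot do raises ctrl.MotionError and nothing moves.
- ctrl.sign_off(): hands the job in, once; it reports no verdict.
Readings, each from a call of its own:
- ctrl.current_t(): time.
- ctrl.current_q(): joint angles.
- ctrl.current_dq(): joint speeds.
- ctrl.current_effort(): joint torques, N m.
- ctrl.current_tool_pos(): TCP position.
- ctrl.current_eef_rot(): TCP orientation.
- ctrl.current_contact_force(): force on the tool from outside, world axes, zero at the start.
- ctrl.current_wrist_torque(): the same for the moment, N m.
- ctrl.current_grip_width(): opening from 0.0 (shut) to 1.0 (fully open).
Only numpy, scipy, OpenCV 4.12 (cv2) and the standard library are available. Lean on these libraries where they do the work, as an engineer would, in place of code of your own. Each camera call takes 0.05 s, during which the arm holds its last target. There are 200 camera calls.

### The job

Refit the good battery pack (green band) in the open bay of the handheld that lies face down in the repair holder: with its head end raised, hook the two tongues under the lip at the foot of the bay, then press the head end down until the orange spring latch snaps over it, and let go with the pack fully home. Feel for the snap and stop there: the handheld lies on its screen, so never load it with more than about 20 N. Leave the old swollen pack (red band) and everything else on the bench where they are.

Things in the scene. Friction and masses are not known exactly. Their poses are not given: they have to be found in the camera images.
- pack: Good battery pack, loose, 140 g (+-25 %), on its underside: near-black block, pale label with a green band near the foot end, grip ribs near the head end. Origin: centre of the underside; +x to the head end, +z up. 52 wide (y), 22 thick; x from -42 to 48 mm, below z = 9 from -48. Grip it across its 52 mm width high on the sides: only the upper 14 mm stand out of the bay when it is home.
- pack_tongue (a point): Midway between the tips of the good pack's two grey tongues: (-57, 0, 3.5) mm in its frame. Each tongue is 12 wide, centred at y = -14 and +14, z 1.5 to 5.5, x from -48 to -57.
- pack_head (a point): Centre of the good pack's catch bead: (46, 0, 6) mm in its frame. A grey round bar of 4 mm diameter along y, across the middle of a 26 wide notch (y -13 to 13, from x = 41) in the head end.
- press_spot (a point): Middle of the four grip ribs on top of the good pack near its head end, (28, 0, 22) mm in its frame: the place to press.
- device: Rugged handheld, dark grey with yellow bumpers, 174 x 78, face down and level between the jaws of an aluminium holder fixed to the bench. Origin on its lower face, some 23 mm above the bench, under the bay's middle; +x from the foot (chin, nearer the robot) to the head (orange latch), +z up. It lies on a soft foam pad, so under load it sinks by several mm, with all in it.
- bay_floor (a point): Point on the floor of the battery bay, (0, 0, 16) mm in the handheld's frame. The bay is open upward: x -50 to 49, y -28 to 28, side walls up to z = 24 (handheld's frame). The pack is home with its origin here (up to 1 mm to either side) and its top at z = 38. Sprung contacts at x = 20 to 27 stand 3 mm proud of the floor and push back with up to 2.5 N. Jaws end below z = 11.
- lip_edge (a point): Middle of the lower edge of the lip at the foot of the bay, (-50, 0, 24.5) mm in the handheld's frame. The lip covers x -58 to -50, top z = 29 like the chin behind it. The pocket under it is 56 wide, 8.5 high (z 16 to 24.5) and ends at x = -58; a pack tilted 12 degrees, head up, slides in.
- foam (a joint): How far the handheld is pressed down into its foam pad (m): 0 = at rest without the pack, grows by about 1 mm per 3 N of downward load.
- latch (a joint): Orange spring latch at the head of the bay: how far it is pushed back towards the head (m), 0 = out, at most 0.0055; spring 4 N plus 1 N per mm. Pressing the head end of the pack drives it back some 3 mm until it springs out over the bead (reads about 0 again). Depending on friction that takes roughly 10 to 16 N; then the force drops sharply and rises again when the pack meets the floor.
- latch_nose (a point): Middle of the lower front edge of the latch nose (18 wide): (43.5, 0, 24.6) mm in the handheld's frame at rest. From 2 mm above it a ramp rises at 60 degrees to z = 36.5 at x = 49; the thumb piece runs on to x = 68. A hooked pack that is let go rests with its bead on this ramp, head up by about 6 degrees, ready to be pressed.
- old_pack: The old swollen pack, loose: same form as the good one, brownish label with a red band and a bulge on top (25 mm high). Leave it alone. Origin: centre of the underside.
- screwdriver: Precision screwdriver, blue handle, 150 long, lying loose. Leave it.
- tweezers: Steel tweezers, 120 long, lying loose. Leave them.
- screw_dish: Round steel dish with tiny screws, 76 diameter, 18 high, loose. Leave it.
- flux_jar: Small jar with a yellow cap, 42 diameter, 45 high, loose. Leave it.
- cracked_phone: Phone with a cracked screen, 148 x 72 x 8, lying loose. Leave it.
- solder_spool: Aluminium-coloured solder spool standing on its flange, 56 diameter, 35 high, loose. Leave it.
There are look-alikes about, which are no part of the job. What is shaped like the pack but blue is not meant.

How it is judged:
By the outcome, as a careful person would: the job done as asked, in the order asked, and still so for the second after the job is handed in, with the robot touching nothing.
It also fails if it takes over 58 s, if anything falls off the work surface, if the arm or the gripper's body presses on something with over 40 N, if the wrist force passes 120 N, or if a joint passes its speed limit or range.

## Working session

There is one attempt and no reset: what is moved stays moved. The work goes in short steps, each a Python script; the robot and the scene stay as the last script left them, time stands still between calls to the robot, and variables do not carry over. Pictures are saved under pics/ and viewed, about 8 in all and at most 12, crops included, and the job is handed in when it is done.

```bash
mkdir -p pics; python3 - <<'E'
from bench import ctrl
import cv2
for n in("scene","top"):
    im=ctrl.read_camera(n); cv2.imwrite(f"pics/{n}0.png",im)
    p=ctrl.camera_params(n); print(n,{k:(v if k!="pose" else v.round(4).tolist()) for k,v in p.items()})
print(ctrl.current_t(), ctrl.current_eef_rot().round(3).tolist() if hasattr(ctrl.current_eef_rot(),'round') else ctrl.current_eef_rot())
E
```

```text
scene {'fx': 497.4891958979189, 'fy': 497.4891958979189, 'cx': 317.50031104455996, 'cy': 242.55228199769667, 'pose': [[0.376, -0.5129, 0.7717, 1.3539], [0.9266, 0.2104, -0.3117, -0.3321], [-0.0025, 0.8323, 0.5544, 0.6256], [0.0, 0.0, 0.0, 1.0]]}
top {'fx': 450.44768821725495, 'fy': 450.44768821725495, 'cx': 322.67561054499754, 'cy': 235.77512889910597, 'pose': [[0.0083, 0.9815, -0.1912, 0.4195], [-0.9998, 0.012, 0.0181, -0.0248], [0.02, 0.191, 0.9814, 0.9648], [0.0, 0.0, 0.0, 1.0]]}
0.1 [[0.346, -0.0, 0.938], [-0.938, 0.001, 0.346], [-0.001, -1.0, 0.0]]
```

View pics/top0.png

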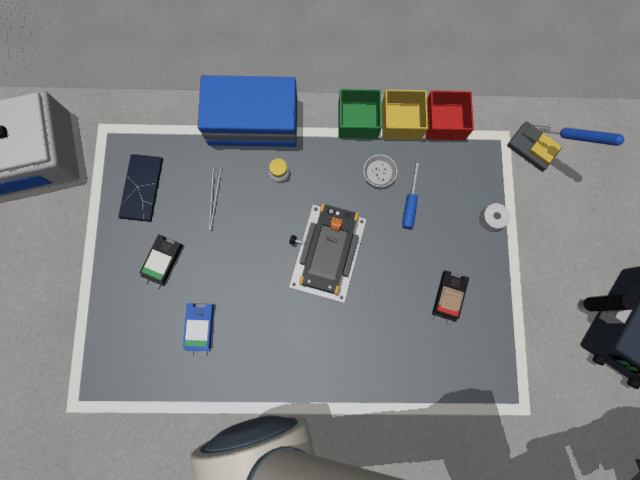

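View pics/scene0.png

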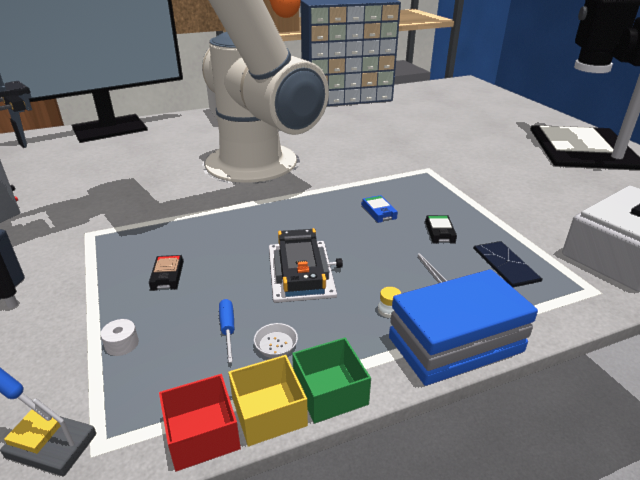

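The top view shows the good pack near (162,260) with its head up and right, the handheld near (330,250) with its latch at (336,224), and the red pack near (451,295). The blue decoy is at (199,327). I'll zoom in on the pack and the bay.

```bash
python3 - <<'E'
import cv2,numpy as np
t=cv2.imread("pics/top0.png");s=cv2.imread("pics/scene0.png")
def crop(im,x,y,w,h,k):
    c=cv2.resize(im[y:y+h,x:x+w],None,fx=k,fy=k,interpolation=cv2.INTER_CUBIC)
    c=cv2.convertScaleAbs(c,alpha=1.6,beta=20)
    for i in range(0,w,10): cv2.putText(c,str(x+i),(i*k,8),0,.3,(0,255,255)); cv2.line(c,(i*k,10),(i*k,14),(0,255,255))
    for i in range(0,h,10): cv2.putText(c,str(y+i),(0,i*k+4),0,.3,(0,255,255))
    return c
a=crop(t,285,195,90,110,5); b=crop(t,135,230,50,65,6)
o=np.zeros((560,790,3),np.uint8); o[:550,:450]=a; o[:390,460:760]=b
cv2.imwrite("pics/c1.png",o)
a=crop(s,260,220,90,85,5); b=crop(s,420,205,45,45,6)
o=np.zeros((440,790,3),np.uint8); o[:425,:450]=a; o[:270,460:730]=b
cv2.imwrite("pics/c2.png",o)
E
```

```text
(no output)
```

View pics/c1.png

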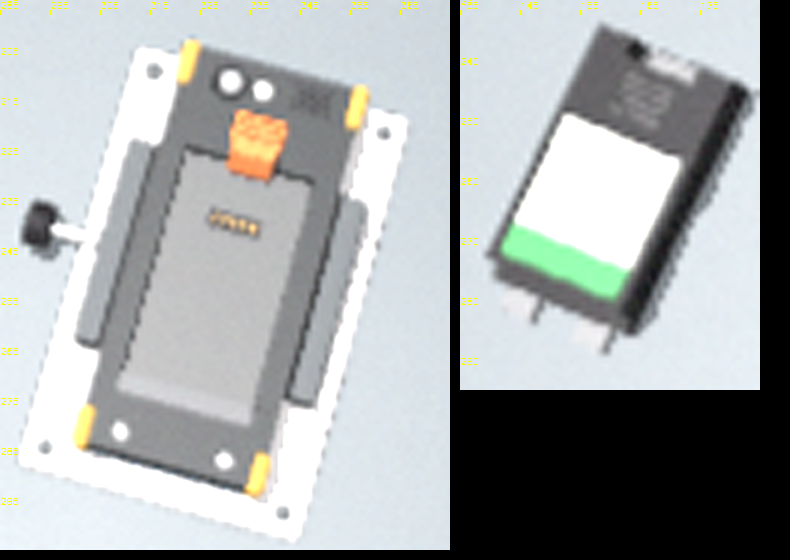

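View pics/c2.png

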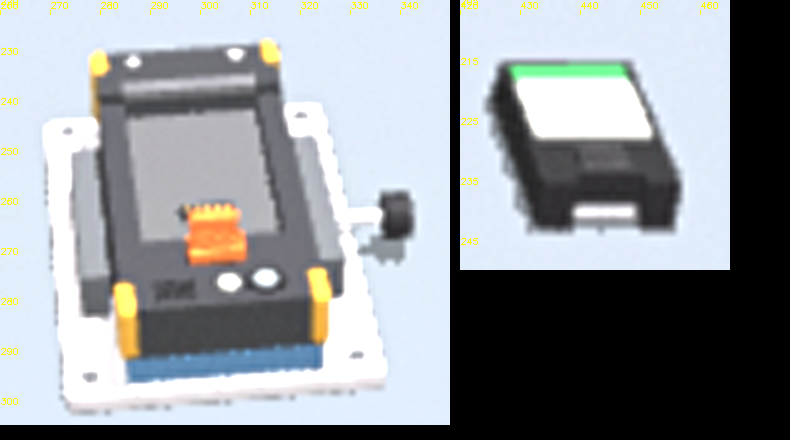

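The bay, the lip strip, the latch (about (336,223) in top) and the pack's bead and tongues are all visible. Next I'll cast rays onto the planes at their known heights.

```bash
cat > h.py <<'E'
import numpy as np,cv2
from bench import ctrl
P={n:ctrl.camera_params(n) for n in("top","scene")}
def ray(n,uv):
    p=P[n];M=np.array(p["pose"]);d=M[:3,:3]@[(uv[0]-p["cx"])/p["fx"],-(uv[1]-p["cy"])/p["fy"],-1]
    return M[:3,3],d
def onz(n,uv,z):
    o,d=ray(n,uv);return o+d*(z-o[2])/d[2]
def tri(a,b):
    (o1,d1),(o2,d2)=ray("top",a),ray("scene",b)
    A=np.c_[d1,-d2];s=np.linalg.lstsq(A,o2-o1,rcond=None)[0];p,q=o1+s[0]*d1,o2+s[1]*d2
    return (p+q)/2,np.linalg.norm(p-q)
def proj(n,X):
    p=P[n];M=np.array(p["pose"]);c=M[:3,:3].T@(np.array(X)-M[:3,3]);return np.array([p["cx"]-p["fx"]*c[0]/c[2],p["cy"]+p["fy"]*c[1]/c[2]])
def blobs(im,lo,hi,roi,amin=4):
    x,y,w,h=roi;m=cv2.inRange(cv2.cvtColor(im[y:y+h,x:x+w],cv2.COLOR_BGR2HSV),lo,hi)
    n,_,st,c=cv2.connectedComponentsWithStats(m);return [(c[i]+[x,y],st[i,4]) for i in range(1,n) if st[i,4]>=amin]
E
python3 - <<'E'
from h import *
np.set_printoptions(precision=4,suppress=True)
t=cv2.imread("pics/top0.png");s=cv2.imread("pics/scene0.png")
Y=((18,110,110),(34,255,255));O=((4,140,110),(16,255,255))
bt=blobs(t,*Y,(285,195,90,110));bs=blobs(s,*Y,(260,220,80,85))
print("bump top",[(c.round(1),a,onz("top",c,.05).round(4)) for c,a in bt]);print("scene",[(c.round(1),a) for c,a in bs])
k=lambda x,y:(285+(x+.5)/5-.5,195+(y+.5)/5-.5); ks=lambda x,y:(260+(x+.5)/5-.5,220+(y+.5)/5-.5)
# chin screws: top left(120,432), right(224,461); scene left(235,55)=?, (133,62)
print("screws",tri(k(120,432),ks(235,55)),tri(k(224,461),ks(133,62)),"head big/small",tri(k(231,82),ks(265,278)),tri(k(263,91),ks(229,282)))
for nm,pt,z in [("bay head L",(187,150),.052),("bay head R",(312,180),.052),("strip lowL",(118,388),.052),("strip lowR",(250,423),.052),("strip upL",(125,372),.052),("strip upR",(258,402),.052)]:print(nm,onz("top",k(*pt),z))
# pack
m=cv2.inRange(t[230:295,135:185],(150,150,150),(255,255,255));
hsv=cv2.cvtColor(t,cv2.COLOR_BGR2HSV)
lab=np.zeros(t.shape[:2],np.uint8);roi=(slice(235,280),slice(138,176))
lab[roi]=((hsv[roi][...,2]>150)).astype(np.uint8)*255
cs,_=cv2.findContours(lab,0,2);c=max(cs,key=cv2.contourArea);box=cv2.boxPoints(cv2.minAreaRect(c))
B=np.array([onz("top",b,.022) for b in box]);print("label",box,B,B.mean(0),[np.linalg.norm(B[i]-B[i-1]) for i in range(4)])
kb=lambda x,y:(135+(x-460+.5)/6-.5,230+(y+.5)/6-.5)
T1,T2,H=onz("top",kb(523,302),.0055),onz("top",kb(595,338),.0055),onz("top",kb(671,65),.007)
print("tongues",T1,T2,np.linalg.norm(T1-T2),"bead",H,"len",np.linalg.norm(H-(T1+T2)/2))
for n,p,z in [("HL",(600,25),.022),("HR",(750,90),.022),("FL",(493,253),.022)]:print(n,onz("top",kb(*p),z))
print("bead tri",tri(kb(671,65),(420+(605-460)/6-.4,205+212/6-.4)))
g=cv2.cvtColor(t,cv2.COLOR_BGR2GRAY)
E
```

```text
bump top [(array([322.2, 206.8]), np.int32(23), array([ 0.6595, -0.0401,  0.05  ])), (array([355.7, 216.1]), np.int32(28), array([ 0.6404, -0.1103,  0.05  ])), (array([301.5, 279.8]), np.int32(24), array([0.5061, 0.0006, 0.05  ])), (array([336.2, 289.5]), np.int32(27), array([ 0.4872, -0.0699,  0.05  ]))]
scene [(array([313.6, 230.3]), np.int32(14)), (array([279.1, 233.1]), np.int32(17)), (array([323.4, 279.4]), np.int32(38)), (array([284.7, 283.1]), np.int32(51))]
screws (array([ 0.5036, -0.0139,  0.0521]), np.float64(7.6815260188894e-05)) (array([ 0.4923, -0.0563,  0.0521]), np.float64(0.00048263386880162797)) head big/small (array([ 0.651 , -0.0583,  0.0485]), np.float64(0.00021820858007072706)) (array([ 0.6475, -0.0717,  0.0479]), np.float64(9.187884631584277e-05))
bay head L [ 0.6209 -0.04    0.052 ]
bay head R [ 0.6088 -0.0919  0.052 ]
strip lowL [ 0.5215 -0.0128  0.052 ]
strip lowR [ 0.5078 -0.0665  0.052 ]
strip upL [ 0.5281 -0.0155  0.052 ]
strip upR [ 0.5164 -0.0697  0.052 ]
label [[141.9805 270.3756]
 [152.3707 247.8634]
 [171.1414 256.5268]
 [160.7512 279.039 ]] [[0.525  0.334  0.022 ]
 [0.5728 0.3163 0.022 ]
 [0.5548 0.2757 0.022 ]
 [0.5074 0.2937 0.022 ]] [0.54   0.3049 0.022 ] [np.float64(0.04393475329777836), np.float64(0.05093804537124874), np.float64(0.04438447664988112), np.float64(0.05076906204846633)]
tongues [0.5067 0.332  0.0055] [0.4943 0.3059 0.0055] 0.028939999455814835 bead [0.5919 0.2859 0.007 ] len 0.09711188753298355
HL [0.6032 0.307  0.022 ]
HR [0.5806 0.2528 0.022 ]
FL [0.5221 0.3376 0.022 ]
bead tri (array([0.5913, 0.2848, 0.0071]), np.float64(0.002350669642081601))
```

Both views agree: the handheld's heading is about -14.8° with its origin near (0.5706,-0.0542), and the pack's heading is about -21° with its origin near (0.5488,0.3013). Next is the grasp.

```bash
cat >> h.py <<'E'
from scipy.spatial.transform import Rotation as Ro
D=np.array([.5706,-.0542,.023]);PD=-14.8
F=-1
def Rp(psi,tilt=0): return Ro.from_euler("ZY",[psi,-tilt],degrees=True).as_matrix()  # pack axes, head up by tilt
REL=np.array([[0,0,F],[-F,0,0],[0,-1,0]],float)
def tool(p,psi,tilt,g):  # pack origin p, grasp point g in pack frame
    R=Rp(psi,tilt);return np.array(p)+R@np.array(g),R@REL
def dev(x,y,z): return D+Rp(PD)@np.array([x,y,z])
G=np.array([.004,0,.010])
E
python3 - <<'E'
import h;from h import *
np.set_printoptions(precision=3,suppress=True)
p=[.5488,.3013,0];psi=-21
for f in(1,-1):
    h.REL=np.array([[0,0,f],[-f,0,0],[0,-1,0]],float)
    print(f,np.linalg.det(h.REL),ctrl.ik(*h.tool(p,psi,0,G)),ctrl.ik(*h.tool(dev(0,0,.03),PD,12,G)),ctrl.ik(*h.tool(dev(0,0,.1),PD,12,G)))
h.REL=REL
x,R=tool(p,psi,0,G)
ctrl.goto(x+[0,0,.08],R);print(ctrl.current_t())
ctrl.move_l(x,vel=.08);f0=np.array(ctrl.current_contact_force())
ctrl.command_gripper(0.0);print("w",ctrl.current_grip_width()*91,ctrl.current_t())
ctrl.move_l(x+[0,0,.1],vel=.12)
print(f0,np.array(ctrl.current_contact_force()),ctrl.current_grip_width()*91,ctrl.current_t())
E
```

```text
1 1.0 [ 23.049  42.429  86.804  -0.     50.767 134.049] [-10.907  31.614 103.718  -1.497  32.704  95.068] [-10.907  25.141 100.145  -1.192  42.747  94.683]
-1 1.0 [ 23.049  42.429  86.804  -0.     50.767 -45.951] [-10.907  31.614 103.718  -1.497  32.704 -84.932] [-10.907  25.141 100.145  -1.192  42.747 -85.317]
3.4333
w 51.63308843401597 5.2667
[ 0.504 -0.079 -0.742] [-0.157  1.142 -1.158] 51.85434414236291 6.25
```

```bash
python3 - <<'E'
from h import *
np.set_printoptions(precision=4,suppress=True)
x,R=tool(dev(.012,0,.085),PD,12,G)
ctrl.goto(x,R);ctrl.sleep(.3);print(ctrl.current_t(),ctrl.current_tool_pos(),x,np.array(ctrl.current_contact_force()))
t=ctrl.read_camera("top");s=ctrl.read_camera("scene");cv2.imwrite("pics/t2.png",t);cv2.imwrite("pics/s2.png",s)
def crop(im,x,y,w,h,k):
    c=cv2.convertScaleAbs(cv2.resize(im[y:y+h,x:x+w],None,fx=k,fy=k,interpolation=cv2.INTER_CUBIC),alpha=1.6,beta=20)
    for i in range(0,w,10): cv2.putText(c,str(x+i),(i*k,8),0,.3,(0,255,255))
    for i in range(0,h,10): cv2.putText(c,str(y+i),(0,i*k+4),0,.3,(0,255,255))
    return c
o=np.zeros((560,800,3),np.uint8);o[:550,:400]=crop(t,290,195,80,110,5);o[:550,400:800]=crop(s,260,190,80,110,5)
cv2.imwrite("pics/c3.png",o)
E
```

```text
7.8917 [ 0.5841 -0.0572  0.1186] [ 0.584  -0.0577  0.1186] [-0.6058  0.6658 -2.3602]
```

View pics/c3.png

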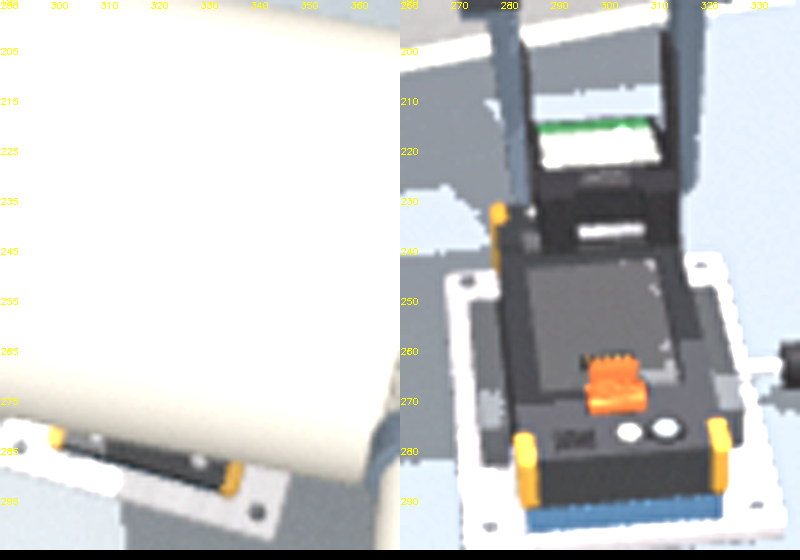

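The scene view shows the pack held squarely above the bay, with the bead at about (302,235.8). I'll check that against the model, then insert.

```bash
python3 - <<'E'
from h import *
np.set_printoptions(precision=4,suppress=True)
s=cv2.imread("pics/s2.png")
tp=np.array(ctrl.current_tool_pos());p=tp-Rp(PD,12)@G
print("bead pred",proj("scene",p+Rp(PD,12)@[.046,0,.006]),"per mm x",proj("scene",p+Rp(PD,12)@[.047,0,.006]))
x0,y0,w,h=370-0,0,0,0
g=s[233:240,293:312].astype(int).sum(2);m=(g>330);ys,xs=np.nonzero(m);print("bead obs",xs.mean()+293,ys.mean()+233,m.sum())
O=blobs(s,(4,140,110),(16,255,255),(290,255,25,20),10);print("latch",O,"pred mid",proj("scene",dev(.056,0,.034)),proj("scene",dev(.0435,0,.0246)))
R=ctrl.current_eef_rot();print("tool err deg",np.degrees(np.linalg.norm(Ro.from_matrix(np.array(R).T@(Rp(PD,12)@REL)).as_rotvec())), tp-tool(dev(.012,0,.085),PD,12,G)[0])
E
```

```text
bead pred [302.1914 236.2586] per mm x [302.2428 236.449 ]
bead obs 301.6521739130435 235.52173913043478 23
latch [(array([302.5088, 266.7719]), np.int32(114))] pred mid [302.7098 265.2331] [302.1485 265.3578]
tool err deg 0.02987032598633079 [ 0.0001  0.0003 -0.    ]
```

```bash
python3 - <<'E'
from h import *
np.set_printoptions(precision=4,suppress=True)
def st(l):
    q=np.array(ctrl.current_tool_pos());p=Rp(PD).T@(q-Rp(PD,12)@G-D);print(l,"pack in dev mm",p*1e3,"F",Rp(PD).T@np.array(ctrl.current_contact_force()),round(ctrl.current_t(),2))
tgt=lambda x,z:tool(dev(x,0,z),PD,12,G)[0]
ctrl.move_l(tgt(.010,.045),vel=.08);st("above")
c=ctrl.move_l(tgt(.010,.0282),vel=.03,contact_N=4);st(f"down {c}")
if not c:
    c=ctrl.move_l(tgt(-.004,.0282),vel=.012,contact_N=4);st(f"slide {c}")
E
```

```text
above pack in dev mm [10.1938 -0.0059 45.1491] F [-0.4766  0.0324 -1.2971] 8.64
down False pack in dev mm [ 9.8692  0.0006 28.123 ] F [-0.262  -0.0633 -1.3071] 9.35
slide True pack in dev mm [-2.6933  0.0139 28.228 ] F [ 2.2937 -0.9463 -1.1002] 10.37
```

```bash
python3 - <<'E'
from h import *
np.set_printoptions(precision=4,suppress=True)
def st(l,a):
    q=np.array(ctrl.current_tool_pos());p=Rp(PD).T@(q-Rp(PD,a)@G-D);print(l,"pack in dev mm",p*1e3,"F",Rp(PD).T@np.array(ctrl.current_contact_force()),round(ctrl.current_t(),2))
x,R=tool(dev(-.0018,0,.0228),PD,7.5,G)
c=ctrl.move_l(x,vel=.015,ori=R,contact_N=6);st(f"rot {c}",7.5)
ctrl.sleep(.2);st("settle",7.5)
if not c:
    ctrl.command_gripper(.85);st("open",7.5)
    ctrl.move_l(x-.09*R[:,1],vel=.12)
    ctrl.sleep(.2);print(np.array(ctrl.current_contact_force()),ctrl.current_t())
    s=ctrl.read_camera("scene");cv2.imwrite("pics/s3.png",s)
    cv2.imwrite("pics/c4.png",cv2.convertScaleAbs(cv2.resize(s[190:300,255:345],None,fx=5,fy=5,interpolation=cv2.INTER_CUBIC),alpha=1.6,beta=20))
E
```

```text
rot False pack in dev mm [-2.1825 -0.0185 22.5277] F [ 0.9565 -0.0285 -2.2414] 10.9
settle pack in dev mm [-2.1819 -0.0095 22.7789] F [ 0.6685 -0.0192 -1.7323] 11.1
open pack in dev mm [-1.7845  0.0059 22.7872] F [-0.6391 -0.4799 -1.7974] 11.68
[-0.0622  0.7458 -0.5723] 12.7833
```

View pics/c4.png

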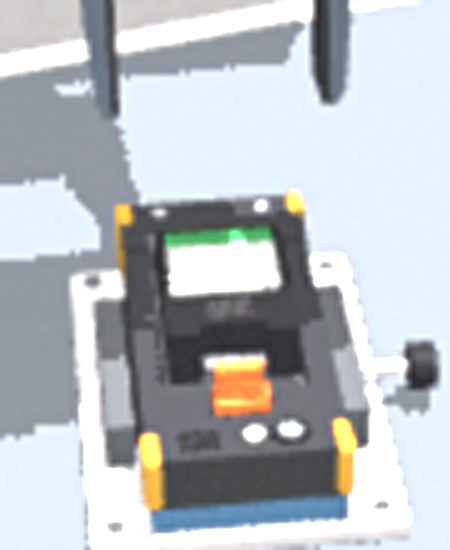

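The pack is hooked, head slightly up, with its bead on the latch ramp (around (302,262)). Now I'll press with shut fingers in small guarded steps.

```bash
cat > press.py <<'E'
from h import *
def press(x0,zmin,limit=18.5):
    f0=np.mean([ctrl.current_contact_force()[2] for _ in range(1)]);pk=0;log=[];snap=False
    z=x0[2]
    while z>zmin:
        z-=.0003;ctrl.move_l([x0[0],x0[1],z],vel=.006)
        f=ctrl.current_contact_force()[2]-f0;log.append((round(ctrl.current_tool_pos()[2]*1e3,2),round(float(f),1)));pk=max(pk,f)
        if pk>7 and f<pk-3: snap=True;break
        if f>limit: break
    print("snap",snap,"peak",pk);print(log);return snap
E
python3 - <<'E'
from press import *
x,R=tool(dev(.0225,0,.065),PD,0,[0,0,0])
ctrl.command_gripper(0.0)
ctrl.goto(x,R);ctrl.sleep(.3);f0=ctrl.current_contact_force()[2]
x[2]=.055;c=ctrl.move_l(x,vel=.02,contact_N=2.0)
q=np.array(ctrl.current_tool_pos());print("touch",c,q,ctrl.current_contact_force()[2]-f0,ctrl.current_t())
if c:
    q[2]+=.001;ctrl.move_l(q,vel=.01);ctrl.sleep(.2);press(q,q[2]-.016)
    ctrl.sleep(.2);print(ctrl.current_contact_force(),ctrl.current_tool_pos(),ctrl.current_t())
E
```

```text
touch True [ 0.59232466 -0.05995895  0.06796522] 2.8426384134882423 15.7083
snap True peak 14.553812862815315
[(np.float64(68.67), 0.0), (np.float64(68.39), 1.6), (np.float64(68.11), 2.3), (np.float64(67.81), 2.6), (np.float64(67.51), 3.5), (np.float64(67.24), 4.9), (np.float64(67.0), 4.6), (np.float64(66.75), 5.9), (np.float64(66.49), 6.2), (np.float64(66.23), 7.3), (np.float64(65.97), 7.7), (np.float64(65.71), 8.4), (np.float64(65.41), 7.6), (np.float64(65.16), 8.5), (np.float64(64.9), 8.3), (np.float64(64.64), 9.3), (np.float64(64.35), 9.9), (np.float64(64.09), 9.4), (np.float64(63.84), 11.2), (np.float64(63.54), 10.0), (np.float64(63.28), 10.8), (np.float64(63.03), 11.2), (np.float64(62.73), 11.7), (np.float64(62.49), 11.7), (np.float64(62.22), 11.7), (np.float64(61.94), 12.2), (np.float64(61.66), 13.5), (np.float64(61.38), 13.6), (np.float64(61.14), 13.6), (np.float64(60.86), 14.6), (np.float64(60.61), 13.7), (np.float64(60.3), 14.4), (np.float64(59.4), 1.9)]
[ 3.9640002  -1.07382637  4.61536086] [ 0.59276162 -0.06005982  0.05918433] 24.6083
```

There was a sharp snap: 14.4 N fell to 1.9 N. I'll retreat and check.

```bash
python3 - <<'E'
from h import *
np.set_printoptions(precision=4,suppress=True)
q=np.array(ctrl.current_tool_pos());ctrl.move_l(q+[0,0,.09],vel=.08);print(np.array(ctrl.current_contact_force()))
j=np.array(ctrl.current_q());j[0]-=45;ctrl.movej(j);print(ctrl.current_t())
t=ctrl.read_camera("top");s=ctrl.read_camera("scene");cv2.imwrite("pics/t5.png",t);cv2.imwrite("pics/s5.png",s)
e=lambda im,x,y:cv2.convertScaleAbs(cv2.resize(im[y:y+110,x:x+80],None,fx=5,fy=5,interpolation=cv2.INTER_CUBIC),alpha=1.6,beta=20)
cv2.imwrite("pics/c5.png",np.hstack([e(t,290,195),e(s,260,205)]))
G8=((55,90,60),(85,255,255));print("green",blobs(t,*G8,(290,195,80,110)),blobs(s,*G8,(260,205,80,100)))
for n,X in(("bead",[.046,0,.006]),("lip",[-.05,0,.0245])):
    print(n,[proj(c,dev(-.00175,0,.016 if n=="bead" else 0)+Rp(PD)@X) for c in("top","scene")])
O=(4,140,110),(16,255,255);t0=cv2.imread("pics/top0.png");s0=cv2.imread("pics/scene0.png");s3=cv2.imread("pics/s3.png")
print("latch top before/after",blobs(t0,*O,(290,195,80,110)),blobs(t,*O,(290,195,80,110)));print("scene empty/rest/now",[blobs(i,*O,(260,220,80,80),20) for i in(s0,s3,s)])
E
```

```text
[-0.2708 -0.2134 -0.5022]
27.55
green [(array([324.2455, 264.1545]), np.int32(110))] [(array([298.4638, 237.6087]), np.int32(69))]
bead [array([334.1277, 228.9696]), array([302.2133, 266.6512])]
lip [array([322.0261, 273.0512]), array([297.592, 238.99 ])]
latch top before/after [(array([335.5678, 223.2034]), np.int32(118))] [(array([335.547 , 223.2479]), np.int32(117))]
scene empty/rest/now [[(array([302.5128, 266.5897]), np.int32(117))], [(array([302.8165, 267.1284]), np.int32(109))], [(array([302.6991, 266.9469]), np.int32(113))]]
```

View pics/c5.png

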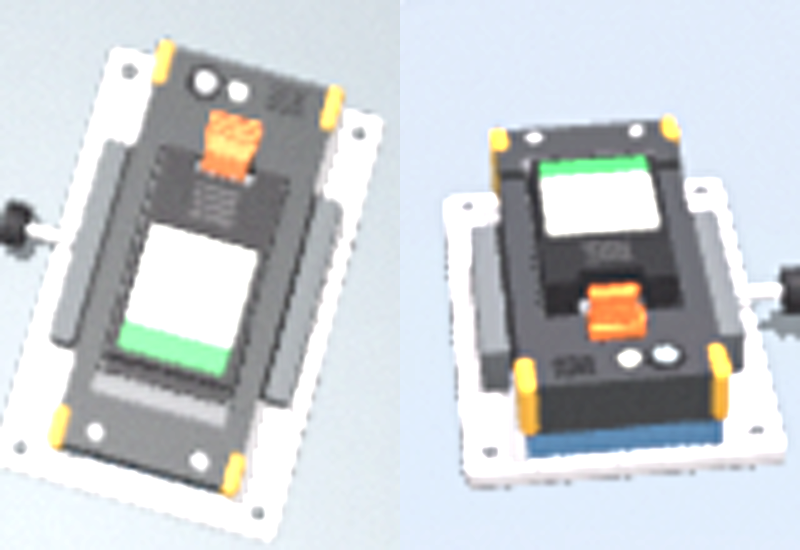

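```bash
python3 - <<'E'
from h import *
a,b=cv2.imread("pics/top0.png"),cv2.imread("pics/t5.png")
for n,(x,y,w,h) in dict(old=(425,260,50,70),driver=(395,160,30,75),dish=(360,150,42,42),jar=(265,152,30,35),phone=(115,150,50,75),spool=(480,200,32,34),tweez=(203,160,25,75),blue=(178,295,42,65)).items():
    print(n,round(float(np.abs(a[y:y+h,x:x+w].astype(int)-b[y:y+h,x:x+w]).mean()),1),end=" ")
ctrl.sign_off();print(ctrl.current_t())
E
```

```text
old 3.7 driver 3.8 dish 4.1 jar 4.0 phone 3.1 spool 4.2 tweez 4.1 blue 4.1 the job is handed in; nothing more can be done
the job is handed in; nothing more can be done
```

The good pack is refitted in the handheld and latched, and the job is handed in at about 27.6 s on the robot's clock.

**What I did:** I gripped the pack across its width and slid it into the pocket tilted 12°, until the tongues met the pocket's end. I then lowered it to 7.5°, let go, and pressed near the ribs with shut fingers, about 1.5–4 mm foot-side of their middle. The force peaked at 14.6 N, then dropped from 14.4 to 1.9 N at the snap, and I stopped there. It had risen to about 5 N when I read it before retreating.

**Last checks:**
- **Latch:** the pictures show the pack seated, the bead under the nose and the latch back at its rest position (within 0.1 px of the first top view).
- **Seating:** the tool's height at the end of the press fits the pack being on the floor, about 59.2 mm against 58.9 expected. I did not measure the pack's final height separately.
- **Other things:** the old pack, the tools and the other loose items show only even image noise between the first and last pictures, so none appears to have moved.
- **Disagreement:** the tongues met the pocket's end about 1.7 mm further than vision predicted, within the camera and grasp tolerance. I corrected for it.

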